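Feed a tip box down the loading lane

ROBOT

A 6-joint arm with a two-finger parallel gripper is mounted at the origin on a cart in front of the work surface, level with it; the furniture and walls round the work are solid. World frame = base frame: x ahead of the robot, y to its left, z up, the work surface at z = 0. Lengths are in mm, angles in rad, forces in N, time in s.
With the tool pointing down it reaches from about 375 to 925 mm from the base axis. Payload 5.7 kg.
Tool frame: the origin (TCP) lies midway between the tips of the shut fingers; the grasp point (between the pads) lies 19 mm behind it; z points along the fingers, y is the line along which they close (so a half turn about z gives the same grasp; the last joint's range is limited). The gripper opens to 88 mm and grips with 3 to 60 N. Pads are 20 mm wide; open, the fingers measure 115 mm over their backs; the gripper's body (75 mm by 178 mm) begins 61 mm behind the grasp point.
Start: joints at [-1.257, 0.359, 1.51, -0, 1.272, -0.115], TCP at [249.449, -545.653, 222.623] pointing down, gripper open.
Joint ranges: [-2.97, 2.97], [-1.01, 2.36], [0.21, 2.38], [-0.96, 4.11], [0.2, 2.71], [-2.98, 2.98]. Speed limits (rad/s): [2.39, 2.39, 3.14, 3.14, 3.14, 3.14].

INTERFACE

Orientations are given as [roll, pitch, yaw] about the fixed x, y, z axes, in that order (R = Rz(yaw) Ry(pitch) Rx(roll)).
In Python, from plant import env gives the robot as it stands.
- The arm moves only by the shell command python3 -m jog 'ROWS' [OPENING] [FORCE]. ROWS is JSON, a list of rows, each an object with "slide": the shift along the world's x, y, z in mm, a list of three; "twist": the turn about the world's z in rad. A call has 1 to 5 rows; each row is the pose to reach, as a shift and turn from the pose commanded when the call began; what a row does not reach only later rows make up. A row lasts 1/12 s, in which the tool goes at most 41.7 mm and 7.16 degrees, less where a joint would pass 70% of its speed; a pose out of reach is approached as far as the arm can. A call with a gripper value outside its range is refused whole. OPENING is the gripper's target within -1 to 1 (fully open at 1, half-way at 0, shut at -1), set as the call begins (- or left out, the last holds). The fingers move at their own pace and stop on an object; FORCE is the grip in N (left out, the last holds). Time passes only in rows, so rows that repeat a pose let the fingers close. It gives the time, the measured TCP pose, the force, the opening and the grip force at its end, in the units of the state.
- env.observe(): the state, without advancing time (a new reading comes with each control period).
- env.camera(name): name is "scene" or "top" or "wrist"; returns a dict with "image" (420x560x3 uint8, red, green, blue), "range_z" (420x560 float32, mm along the optical axis (not along the pixel's ray), 0 where there is no reading), "vfov" (degrees; the focal length in pixels is half the picture's height over the tangent of half this angle, whatever the lens; pixels are square), "cx", "cy" (the principal point, pixels), "extrinsics" (4x4, takes a point from camera to world coordinates); the wrist camera has in their place "T_tool_cam" (4x4, takes a point from camera to tool coordinates, whose origin is the TCP and whose axes are the flange's). Camera axes: x right, y up, looking along -z (the intrinsics and any distortion apply to the point x, -y, -z); pixel columns grow to the right and rows downward; lengths in mm; the calibration is good to about 2 mm. A picture is of the moment at which its call begins: read the wrist's pose just before it.
- env.job_done(): hands the job in; it is judged then, once.
The state is a dict: "t": time; "joint_pos": joint angles; "joint_velocities": joint speeds; "joint_torque": joint torques, N m; "tool_pos": TCP position; "tool_rot": TCP orientation; "force": force on the tool from outside, world axes, zero at the start; "wrist_torque": the same for the moment, N m; "opening": finger opening in mm; "gripper_force": force on a finger pad.
Only numpy, scipy, OpenCV 4.12 (cv2) and the standard library are available. Lean on these libraries where they do the work, as an engineer would, in place of code of your own. Each camera call takes 0.05 s, during which the arm holds its last target. There are 200 camera calls.

TASK

Push the orange pipette-tip box that stands in front of the loading lane straight in between the two low aluminium rails until it rests squarely against the stop at the far end, then draw back from it. Only push the box, never lift or tip it; neither the box nor the robot may touch either rail, and the other things on the bench stay where they are.

Things in the scene. Friction and masses are not known exactly. Their poses are not given: they have to be found in the camera images.
- tip_box: The thing to push: closed orange box with a grey lid (lid fixed shut), 117 long (x) x 84 wide (y) x 68 mm high, 0.2 to 0.45 kg, slides on the bench. Origin on its underside at mid-width; at the start its +x axis points towards the lane, within about 0.3 rad. Lid (above 50 mm) y -42 to +42 and x -57 to +60 mm, orange body below it 1 mm smaller all round
- box_front (a point): Middle of the box's leading end (+x end, 60 mm from the origin), 30 mm above the underside; axes as tip_box
- box_back (a point): Middle of the box's rear end (-x end, 57 mm from the origin), 30 mm above the underside; axes as tip_box
- lane: Loading lane, fixed to the bench: a blue floor marking between two low rails (the box slides on the bench itself, no step), closed at the far end by a grey stop block with a black rubber buffer 50 mm high, behind it a white housing 130 wide, 75 mm high, reaching 81 mm beyond the stop face. Origin on the bench below the middle of the stop face; +x is the direction of pushing, z up. The open mouth is at x = -150 mm, the clear width between the rails is 104 mm (y -52 to +52 mm)
- left_rail: Aluminium angle rail on the lane's +y side: upright web 30 mm high, 4 mm thick, inner face at y = +52 mm, from x = -150 to 0 mm, with a flat flange 3 mm high reaching out to y = +72 mm. Frame same as lane
- right_rail: The same rail mirrored: inner face at y = -52 mm. Frame same as lane
- reader_front (a point): Fixed white reader of the room, left alone: middle of the foot of its face towards the robot. The device reaches 150 mm from here in +x, 85 mm to either side in y, 76 mm high
- printer_front (a point): Fixed flat white printer of the room, left alone: middle of the foot of its face towards the robot. It reaches 205 mm from here in +x, 125 mm to either side in y, 58 mm high
- bottle: Bystander: white bottle with blue cap, 68 mm across, 145 mm high; origin under its centre
- beaker: Bystander: clear beaker, 56 mm across, 71 mm high; origin under its centre
- blue_tip_box: Bystander: blue open tip box, 119 x 84 x 65 mm; origin under its centre
- petri: Bystander: flat round dish, 58 mm across, 17 mm high; origin under its centre
- timer: Bystander: white timer with buttons, 68 x 64 x 18 mm; origin under its centre
Things that resemble listed ones, but are neither listed nor needed, are in the scene too. What is shaped like the tip_box but yellow is not meant.

How it is judged (in metres and radians):
At the end, for the whole second after the job is handed in: The orange box stands flat and at rest between the rails, its leading end within 6 mm of the stop face and both ends within 11 mm of the lane's centre line, in line with the lane within 0.1 rad (x of box_front in the frame of lane above -0.006 m and y of box_front in the frame of lane between -0.011 and 0.011 m and y of box_back in the frame of lane between -0.011 and 0.011 m and angle between the x axis of tip_box and the x axis of lane, either way round below 0.1 rad and angle between tip_box's own z axis and vertical below 0.03 rad and height (world z) of tip_box below 0.004 m and linear speed of tip_box below 0.01 m/s); the robot touches nothing.
It fails at once if the left rail is touched (more than 0.3 N) by the box or the robot (contact force between left_rail and anything else above 0.3 N).
It fails at once if the right rail is touched (more than 0.3 N) by the box or the robot (contact force between right_rail and anything else above 0.3 N).
It fails at once if the box is lifted by more than 8 mm or tipped by more than 0.12 rad (height (world z) of tip_box above 0.008 m or angle between tip_box's own z axis and vertical above 0.12 rad).
It fails at once if a bystander (bottle, beaker, blue tip box, dish, timer) is moved by more than 15 mm (distance of any of bottle, beaker, blue_tip_box, petri, timer from where it was at the start of the episode above 0.015 m).
It also fails if it takes over 64 s, if anything falls off the work surface, if the arm or the gripper's body presses on something with over 40 N, if the wrist force passes 120 N, or if a joint passes its speed limit or range.

## Working session

There is one attempt and no reset: what is moved stays moved. The work goes in short steps, Python scripts to look and compute and a shell command to move; the robot and the scene stay as the last step left them, time stands still between calls to the robot, and variables do not carry over. Pictures are saved under pics/ and viewed, at most 10 in all, crops included, and the job is handed in when it is done.

```bash
ls; mkdir -p pics; python3 - <<'E'
from plant import env
import cv2,numpy as np,pickle
s=env.observe();print({k:np.round(v,3).tolist() for k,v in s.items()})
d={}
for n in("scene","top"):
    c=env.camera(n);d[n]=c;print(n,{k:(np.round(v,2).tolist()) for k,v in c.items() if k not in("image","range_z")},c["range_z"].max())
    cv2.imwrite(f"pics/{n}0.png",c["image"][:,:,::-1])
pickle.dump(d,open("d0.pkl","wb"))
E
```

```text
pics
{'t': 0.0, 'joint_pos': [-1.257, 0.359, 1.511, -0.0, 1.272, -0.115], 'joint_velocities': [0.001, 0.001, 0.001, -0.0, -0.001, -0.0], 'joint_torque': [0.001, -51.536, -27.072, 0.068, 0.035, -0.0], 'tool_pos': [249.24, -545.046, 221.825], 'tool_rot': [-3.14, -0.0, 0.429], 'force': [0.682, 0.375, -0.38], 'wrist_torque': [-0.025, 0.002, -0.039], 'gripper_force': 0.0, 'opening': 87.786}
scene {'vfov': 47.88, 'cx': 285.25, 'cy': 197.04, 'extrinsics': [[0.57, 0.59, -0.57, -362.38], [-0.82, 0.41, -0.4, -581.19], [-0.0, 0.7, 0.71, 1184.66], [0.0, 0.0, 0.0, 1.0]]} 3040.1226
top {'vfov': 56.9, 'cx': 283.83, 'cy': 206.79, 'extrinsics': [[0.01, 0.99, -0.15, 362.84], [-1.0, 0.02, 0.03, 52.89], [0.03, 0.15, 0.99, 1334.59], [0.0, 0.0, 0.0, 1.0]]} 2154.14
```

View pics/top0.png

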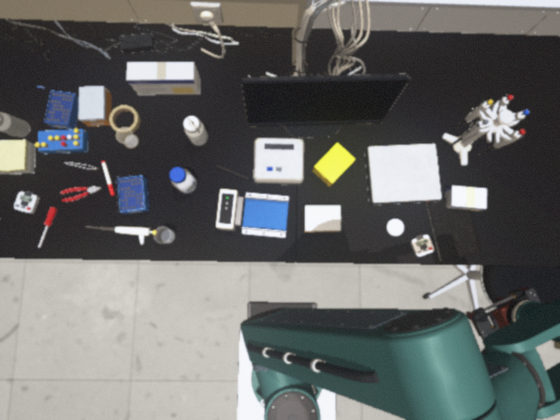

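View pics/scene0.png

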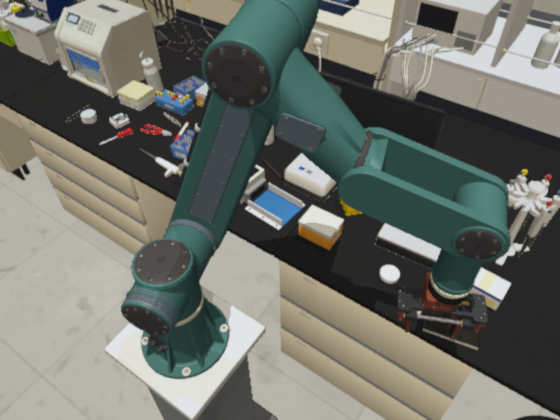

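The top view shows the lane with its blue floor at (265,214) and the housing at (227,208), so pushing runs towards +y. The orange box with the grey lid is at (323,218), the dish at (396,227) and the timer at (423,244). I'll measure these next.

```bash
cat > h.py <<'E'
import numpy as np,cv2
def rot(r):
    a,b,c=r;ca,sa,cb,sb,cc,sc=np.cos(a),np.sin(a),np.cos(b),np.sin(b),np.cos(c),np.sin(c)
    return np.array([[cc,-sc,0],[sc,cc,0],[0,0,1]])@np.array([[cb,0,sb],[0,1,0],[-sb,0,cb]])@np.array([[1,0,0],[0,ca,-sa],[0,sa,ca]])
def ext(c,s=None):
    if "extrinsics" in c: return np.array(c["extrinsics"])
    T=np.eye(4);T[:3,:3]=rot(s["tool_rot"]);T[:3,3]=s["tool_pos"];return T@np.array(c["T_tool_cam"])
def rays(c,uv):
    f=210/np.tan(np.radians(c["vfov"]/2));uv=np.asarray(uv,float).reshape(-1,2)
    return np.c_[(uv[:,0]-c["cx"])/f,-(uv[:,1]-c["cy"])/f,-np.ones(len(uv))]
def plane(c,uv,z,s=None):
    T=ext(c,s);d=rays(c,uv)@T[:3,:3].T
    return T[:3,3]+d*((z-T[2,3])/d[:,2])[:,None]
def cloud(c,s=None):
    v,u=np.mgrid[0:420,0:560];T=ext(c,s)
    p=(rays(c,np.c_[u.ravel(),v.ravel()])*c["range_z"].reshape(-1,1))@T[:3,:3].T+T[:3,3]
    return p.reshape(420,560,3)
def proj(c,p,s=None):
    T=ext(c,s);q=(np.asarray(p,float).reshape(-1,3)-T[:3,3])@T[:3,:3]
    f=210/np.tan(np.radians(c["vfov"]/2));return np.c_[c["cx"]+f*q[:,0]/-q[:,2],c["cy"]-f*q[:,1]/-q[:,2]]
E
python3 - <<'E'
import pickle,numpy as np,cv2
from h import *
c=pickle.load(open("d0.pkl","rb"))["top"];im=c["image"];P=cloud(c)
hsv=cv2.cvtColor(im,cv2.COLOR_RGB2HSV)
def big(m,x0,x1,y0,y1):
    k=np.zeros_like(m);k[y0:y1,x0:x1]=m[y0:y1,x0:x1]
    cs=cv2.findContours(k,cv2.RETR_EXTERNAL,cv2.CHAIN_APPROX_NONE)[0];return max(cs,key=cv2.contourArea)
for n,m,z,b in (("blue",cv2.inRange(hsv,(95,100,80),(125,255,255)),0,(235,300,185,245)),("box",(hsv[:,:,2]>110).astype(np.uint8)*255,68,(297,350,195,240)),("housing",(hsv[:,:,2]>150).astype(np.uint8)*255,75,(212,240,180,235)),("petri",(hsv[:,:,2]>110).astype(np.uint8)*255,17,(380,410,215,240)),("timer",(hsv[:,:,2]>110).astype(np.uint8)*255,18,(408,440,230,262)),("reader",(hsv[:,:,2]>110).astype(np.uint8)*255,76,(250,308,130,187)),("printer",(hsv[:,:,2]>110).astype(np.uint8)*255,58,(363,444,140,207))):
    k=big(m,*b);mm=np.zeros_like(m);cv2.drawContours(mm,[k],-1,255,-1)
    w=plane(c,k.reshape(-1,2),z)[:,:2].astype(np.float32);r=cv2.minAreaRect(w)
    print(n,np.round(cv2.boundingRect(k)),"c",np.round(r[0]),"size",np.round(r[1]),round(r[2],1),"zmed",np.median(P[mm>0][:,2]).round(1), np.round(cv2.boxPoints(r)).tolist())
E
```

```text
blue [242 199  47  31] c [535.  81.] size [156.  97.] 85.9 zmed 0.7 [[481.0, 7.0], [578.0, 0.0], [589.0, 155.0], [492.0, 162.0]]
box [304 205  38  28] c [ 515. -109.] size [ 90. 123.] 1.1 zmed 67.4 [[469.0, -48.0], [471.0, -172.0], [561.0, -170.0], [558.0, -47.0]]
housing [216 189  24  40] c [541. 203.] size [129.  75.] 1.2 zmed 75.0 [[476.0, 239.0], [478.0, 164.0], [606.0, 167.0], [605.0, 242.0]]
petri [386 218  19  19] c [ 496. -366.] size [62. 63.] 88.6 zmed 15.3 [[464.0, -396.0], [526.0, -398.0], [528.0, -335.0], [465.0, -334.0]]
timer [411 234  23  23] c [ 435. -458.] size [68. 69.] 18.8 zmed 15.7 [[391.0, -436.0], [413.0, -501.0], [478.0, -479.0], [456.0, -414.0]]
reader [253 137  51  47] c [708.  40.] size [167. 157.] 89.7 zmed 75.4 [[629.0, -43.0], [786.0, -44.0], [786.0, 123.0], [630.0, 124.0]]
printer [367 143  75  60] c [ 678. -389.] size [203. 240.] 4.0 zmed 57.9 [[568.0, -276.0], [585.0, -516.0], [788.0, -502.0], [771.0, -262.0]]
```

```bash
python3 -m jog '[{"slide":[5,15,38],"twist":0.1},{"slide":[15,40,70],"twist":0.2},{"slide":[30,70,95],"twist":0.3},{"slide":[45,100,115],"twist":0.4},{"slide":[65,135,125],"twist":0.5}]' -0.1
python3 -m jog '[{"slide":[15,35,0],"twist":0.1},{"slide":[30,70,0],"twist":0.2},{"slide":[45,105,0],"twist":0.3},{"slide":[60,140,0],"twist":0.4},{"slide":[75,175,0],"twist":0.5}]'
python3 -m jog '[{"slide":[15,30,0],"twist":0.1},{"slide":[30,60,0],"twist":0.14},{"slide":[40,90,0],"twist":0.14},{"slide":[50,110,0],"twist":0.14},{"slide":[50,110,0],"twist":0.14}]'
cat > look.py <<'E'
from plant import env
import sys,pickle,cv2,numpy as np
env.observe();s=env.observe();c=env.camera("wrist");pickle.dump((c,s),open(sys.argv[1]+".pkl","wb"))
cv2.imwrite(f"pics/{sys.argv[1]}.png",c["image"][:,:,::-1])
print(s["t"],np.round(s["joint_pos"],2),np.round(s["tool_pos"],1),np.round(s["tool_rot"],3),c["vfov"],c["cx"],c["cy"],s["opening"]);print(np.round(c["T_tool_cam"],2))
E
python3 look.py w1
```

```text
t: 0.52
tool_pos: [314.8, -411.0, 350.3]
tool_rot: [3.138, 0.002, 0.932]
force: [0.7, 0.3, -0.2]
opening: 58.2
gripper_force: 0.0
t: 0.93
tool_pos: [389.5, -233.7, 347.4]
tool_rot: [-3.141, -0.0, 1.433]
force: [0.1, 0.5, -0.5]
opening: 39.7
gripper_force: 0.0
t: 1.35
tool_pos: [440.3, -122.1, 347.4]
tool_rot: [3.141, -0.002, 1.573]
force: [0.0, -0.1, 0.7]
opening: 39.2
gripper_force: 0.0
1.35 [-0.42  0.05  1.61  0.    1.49 -0.43] [ 440.3 -122.1  347.4] [ 3.141e+00 -2.000e-03  1.573e+00] 67.15497632389318 283.10380677112255 214.40245825251526 39.16933948245488
[[ 0.0000e+00  9.5000e-01  3.0000e-01  8.4330e+01]
 [ 1.0000e+00 -0.0000e+00  0.0000e+00 -7.0000e-02]
 [ 0.0000e+00  3.0000e-01 -9.5000e-01 -1.6265e+02]
 [ 0.0000e+00  0.0000e+00  0.0000e+00  1.0000e+00]]
```

View pics/w1.png

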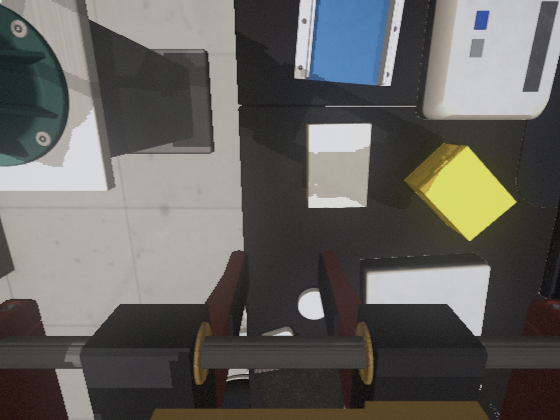

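The wrist view shows the box lid at (338,165), the mouth at row 82 with rail ends at columns 300 and 390, and the yellow decoy at (460,190). I'm shifting to get the whole lane in view.

```bash
python3 -m jog '[{"slide":[20,20,15]},{"slide":[40,40,30]},{"slide":[60,65,45]},{"slide":[80,90,60]},{"slide":[80,90,60]}]' 
python3 -m jog '[{"slide":[0,0,0]},{"slide":[0,0,0]}]' >/dev/null
python3 look.py w2
```

```text
1.4 [-0.43  0.05  1.61  0.    1.49 -0.43] [ 439.7 -123.9  347.3] [-3.141 -0.     1.573] 67.15497632389318 283.10380677112255 214.40245825251526 39.04373468423185
[[ 0.0000e+00  9.5000e-01  3.0000e-01  8.4330e+01]
 [ 1.0000e+00 -0.0000e+00  0.0000e+00 -7.0000e-02]
 [ 0.0000e+00  3.0000e-01 -9.5000e-01 -1.6265e+02]
 [ 0.0000e+00  0.0000e+00  0.0000e+00  1.0000e+00]]invalid input
invalid input
```

View pics/w2.png

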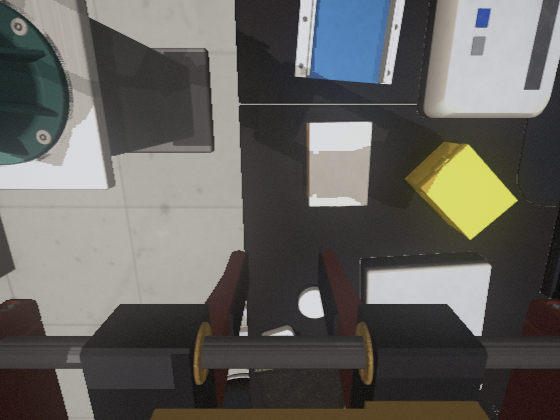

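Nothing moved: rows need "twist" as well. I'll repeat with it.

```bash
python3 -m jog '[{"slide":[20,20,15],"twist":0},{"slide":[40,40,30],"twist":0},{"slide":[60,65,45],"twist":0},{"slide":[80,90,60],"twist":0},{"slide":[80,90,60],"twist":0}]' 
python3 -m jog '[{"slide":[0,0,0],"twist":0},{"slide":[0,0,0],"twist":0}]' >/dev/null
python3 look.py w3
```

```text
t: 1.87
tool_pos: [523.3, -34.0, 410.1]
tool_rot: [3.136, -0.001, 1.57]
force: [1.2, 0.2, 0.1]
opening: 39.5
gripper_force: 0.0
2.0333 [-0.2   0.13  1.38 -0.    1.64 -0.2 ] [518.7 -36.9 406.9] [-3.140e+00  1.000e-03  1.568e+00] 67.15497632389318 283.10380677112255 214.40245825251526 39.52140698464639
[[ 0.0000e+00  9.5000e-01  3.0000e-01  8.4330e+01]
 [ 1.0000e+00 -0.0000e+00  0.0000e+00 -8.0000e-02]
 [ 0.0000e+00  3.0000e-01 -9.5000e-01 -1.6265e+02]
 [ 0.0000e+00  0.0000e+00  0.0000e+00  1.0000e+00]]
```

View pics/w3.png

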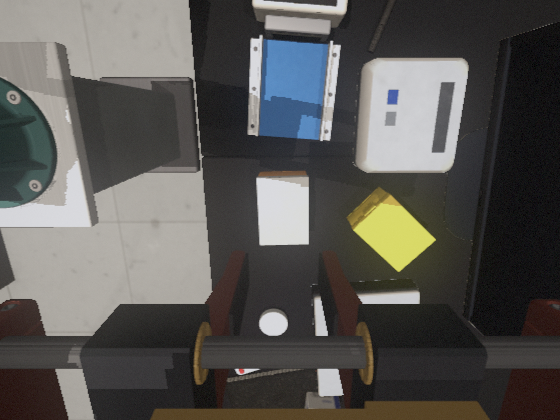

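The lane is clear now: the blue floor spans columns 261–327 and rows 41–137, the stop is at row 37, and the lid spans (257–309, 177–245). I'm fitting lines to these.

```bash
cat > meas.py <<'E'
import sys,pickle
from h import *
c,s=pickle.load(open(sys.argv[1]+".pkl","rb"));im=c["image"];hsv=cv2.cvtColor(im,cv2.COLOR_RGB2HSV);P=cloud(c,s)
def line(pts):
    vx,vy,x,y=cv2.fitLine(np.float32(pts),cv2.DIST_HUBER,0,.01,.01).ravel()
    if vy<0: vx,vy=-vx,-vy
    return np.array([x,y]),np.arctan2(vx,vy)   # angle from +y toward +x
xy=P[:,:,:2];z=P[:,:,2]
reg=(xy[:,:,0]>440)&(xy[:,:,0]<640)&(xy[:,:,1]>-330)&(xy[:,:,1]<280)
blue=(cv2.inRange(hsv,(95,90,50),(125,255,255))>0)&reg
vv=np.where(blue.sum(1)>50)[0];vv=vv[3:-3]
w=lambda m,f,z:plane(c,[(f(np.where(m[v])[0])+0.5*(-1 if f is np.min else 1),v) for v in vv],z,s)[:,:2]
L,R=w(blue,np.min,0),w(blue,np.max,0)
(pl,al),(pr,ar)=line(L),line(R)
at=lambda p,a,y:p[0]+np.tan(a)*(y-p[1])
print("blue L/R angle",al.round(3),ar.round(3),"x at y=0,150:",[at(pl,al,y).round(1) for y in(0,150)],[at(pr,ar,y).round(1) for y in(0,150)],"y range",plane(c,[(290,vv[0]-3),(290,vv[-1]+3)],0,s)[:,1].round(1))
web=reg&(z>22)&(z<36)&(xy[:,:,1]>5)&(xy[:,:,1]<150)
for nm,m in(("railL",web&(xy[:,:,0]<535)),("railR",web&(xy[:,:,0]>535))):
    if m.sum()>20:
        p,a=line(xy[m]);print(nm,m.sum(),"z",np.median(z[m]).round(1),"ang",a.round(3),"x at 0,150",[at(p,a,y).round(1) for y in(0,150)],"y",xy[m][:,1].min().round(),xy[m][:,1].max().round())
h=reg&(z>70)&(z<80)&(xy[:,:,1]>120)
if h.sum()>30:
  k=cv2.findContours(h.astype(np.uint8),0,1)[0];k=max(k,key=cv2.contourArea);r=cv2.minAreaRect(xy[h].astype(np.float32));print("housing",np.round(r[0],1),np.round(r[1],1),round(r[2],2),"ymin",xy[h][:,1].min().round(1))
b=reg&(z>64)&(z<73)&(xy[:,:,1]<float(sys.argv[2]) if len(sys.argv)>2 else reg&(z>64)&(z<73)&(xy[:,:,1]<10))
b&=~((hsv[:,:,1]>90)&(hsv[:,:,0]<35)) 
b=cv2.morphologyEx(b.astype(np.uint8),cv2.MORPH_OPEN,np.ones((3,3)))
k=max(cv2.findContours(b,cv2.RETR_EXTERNAL,cv2.CHAIN_APPROX_NONE)[0],key=cv2.contourArea)
print("lid px",cv2.boundingRect(k),"z",np.median(z[b>0]).round(1))
q=plane(c,k.reshape(-1,2),68,s)[:,:2]
r=cv2.minAreaRect(q.astype(np.float32));print("lid rect",np.round(r[0],1),np.round(r[1],1),round(r[2],2))
cx,cy=r[0];v=q-[cx,cy]
for nm,m in(("x-",(v[:,0]<-30)&(abs(v[:,1])<45)),("x+",(v[:,0]>30)&(abs(v[:,1])<45)),("back",(v[:,1]<-45)&(abs(v[:,0])<32)),("front",(v[:,1]>45)&(abs(v[:,0])<32))):
    if m.sum()<5: print(nm,"few");continue
    if nm[0]=="x": p,a=line(q[m]);print(nm,p.round(1),"ang",a.round(3))
    else:
        p,a=line(q[m][:,::-1]);print(nm,p[::-1].round(1),"ang",(-a).round(3))
E
python3 meas.py w3
```

```text
blue L/R angle 0.071 0.074 x at y=0,150: [np.float32(474.9), np.float32(485.6)] [np.float32(578.7), np.float32(589.8)] y range [156.3  12.3]
railL 268 z 30.4 ang 0.074 x at 0,150 [np.float32(473.3), np.float32(484.5)] y 13.0 149.0
railR 300 z 30.4 ang 0.072 x at 0,150 [np.float32(580.8), np.float32(591.7)] y 5.0 150.0
housing [541.4 185.6] [ 17.  128.4] 89.77 ymin 176.9
lid px (257, 177, 52, 68) z 68.5
lid rect [ 517.6 -107.2] [ 82.9 117.4] 1.21
x- [476.6 -94.6] ang -0.029
x+ [ 559.  -109.4] ang -0.021
back [ 506.2 -165.1] ang 0.002
front [519.6 -49.1] ang -0.012
```

The box is already nearly on the lane's centre line but yawed about 0.093 rad from it. A square two-finger push aligned with the lane should turn it the right way, so I'm going behind it.

```bash
python3 -m jog '[{"slide":[-1,-40,0],"twist":-0.02},{"slide":[-3,-80,0],"twist":-0.04},{"slide":[-5,-120,0],"twist":-0.06},{"slide":[-6,-150,-20],"twist":-0.072},{"slide":[-7,-172,-50],"twist":-0.072}]' 0.14
python3 -m jog '[{"slide":[0,0,-40],"twist":0},{"slide":[0,0,-80],"twist":0},{"slide":[0,0,-120],"twist":0},{"slide":[0,0,-160],"twist":0},{"slide":[0,0,-200],"twist":0}]'
python3 -m jog '[{"slide":[0,0,-40],"twist":0},{"slide":[0,0,-80],"twist":0},{"slide":[0,0,-115],"twist":0},{"slide":[0,0,-132],"twist":0},{"slide":[0,0,-132],"twist":0}]'
python3 -m jog '[{"slide":[0,0,0],"twist":0},{"slide":[0,0,0],"twist":0}]'
python3 look.py w4
```

```text
t: 2.5
tool_pos: [512.2, -212.6, 359.3]
tool_rot: [3.137, 0.004, 1.493]
force: [0.7, 0.0, -0.1]
opening: 49.7
gripper_force: 0.0
t: 2.92
tool_pos: [510.3, -208.7, 155.7]
tool_rot: [-3.141, 0.0, 1.494]
force: [0.8, -0.0, -0.7]
opening: 50.3
gripper_force: 0.0
t: 3.33
tool_pos: [507.6, -206.9, 21.5]
tool_rot: [-3.133, -0.004, 1.495]
force: [-1.1, 0.7, -0.7]
opening: 50.1
gripper_force: 0.0
t: 3.5
tool_pos: [512.6, -208.8, 26.7]
tool_rot: [3.141, 0.001, 1.496]
force: [-0.1, -0.8, 0.6]
opening: 50.3
gripper_force: 0.0
3.5 [-0.51  0.54  1.8  -0.    0.8  -0.44] [ 512.6 -208.8   26.7] [3.141e+00 1.000e-03 1.496e+00] 67.15497632389318 283.10380677112255 214.40245825251526 50.28518414628045
[[ 0.0000e+00  9.5000e-01  3.0000e-01  8.4320e+01]
 [ 1.0000e+00 -0.0000e+00  0.0000e+00 -1.1000e-01]
 [ 0.0000e+00  3.0000e-01 -9.5000e-01 -1.6265e+02]
 [ 0.0000e+00  0.0000e+00  0.0000e+00  1.0000e+00]]
```

View pics/w4.png

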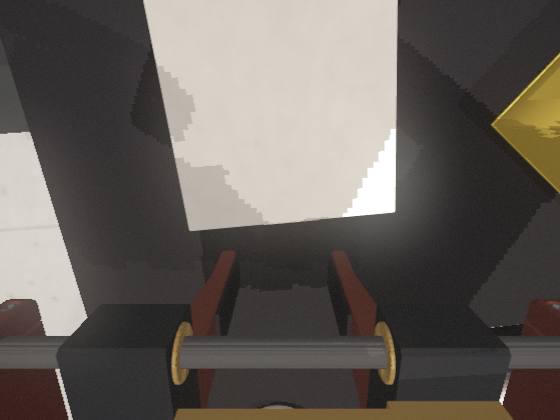

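The box's rear edge (row ~220) is ahead of both fingers, slightly skewed as expected. I'm advancing gently and squaring it before the mouth.

```bash
python3 -m jog '[{"slide":[0.4,6,0],"twist":0},{"slide":[0.9,12,0],"twist":0},{"slide":[1.3,18,0],"twist":0},{"slide":[1.7,23,0],"twist":0},{"slide":[2,27,0],"twist":0}]'
python3 -m jog '[{"slide":[0.2,3,0],"twist":0},{"slide":[0.4,6,0],"twist":0},{"slide":[0.7,9,0],"twist":0},{"slide":[0.9,12,0],"twist":0},{"slide":[1.1,15,0],"twist":0}]'
python3 -m jog '[{"slide":[0.2,3,0],"twist":0},{"slide":[0.4,6,0],"twist":0},{"slide":[0.7,9,0],"twist":0},{"slide":[0.7,9,0],"twist":0},{"slide":[0.7,9,0],"twist":0}]'
python3 look.py w5
```

```text
t: 3.97
tool_pos: [514.6, -179.9, 26.1]
tool_rot: [3.141, 0.0, 1.498]
force: [-0.7, -2.3, 1.5]
opening: 50.2
gripper_force: 1.1
t: 4.38
tool_pos: [515.5, -165.6, 25.6]
tool_rot: [-3.141, 0.0, 1.497]
force: [-0.9, -2.3, 1.2]
opening: 50.1
gripper_force: 1.2
t: 4.8
tool_pos: [516.1, -156.1, 25.5]
tool_rot: [-3.141, -0.001, 1.497]
force: [-0.0, 0.8, 1.2]
opening: 49.9
gripper_force: 0.0
4.8 [-0.42  0.53  1.83  0.    0.78 -0.35] [ 516.1 -156.1   25.5] [-3.141e+00 -1.000e-03  1.497e+00] 67.15497632389318 283.10380677112255 214.40245825251526 49.925666187285145
[[ 0.0000e+00  9.5000e-01  3.0000e-01  8.4320e+01]
 [ 1.0000e+00 -0.0000e+00  0.0000e+00 -1.1000e-01]
 [ 0.0000e+00  3.0000e-01 -9.5000e-01 -1.6265e+02]
 [ 0.0000e+00  0.0000e+00  0.0000e+00  1.0000e+00]]
```

View pics/w5.png

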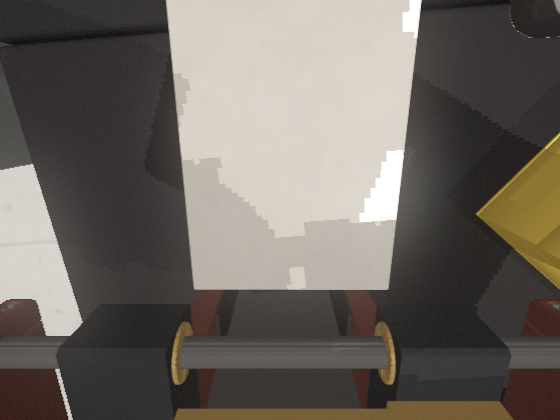

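The rear edge is now square to the tool (row 290, columns 193–390, centre about 4 mm right of the TCP). I'm going back up to measure box and lane together before entering.

```bash
python3 -m jog '[{"slide":[-0.5,-7,0],"twist":0},{"slide":[-1.5,-22,0],"twist":0},{"slide":[-2,-30,25],"twist":0},{"slide":[-2,-30,65],"twist":0},{"slide":[-2,-30,105],"twist":0}]'
python3 -m jog '[{"slide":[0,0,40],"twist":0},{"slide":[0,0,80],"twist":0},{"slide":[0,0,120],"twist":0},{"slide":[0,0,160],"twist":0},{"slide":[0,10,195],"twist":0}]'
python3 -m jog '[{"slide":[0,30,25],"twist":0},{"slide":[0,60,50],"twist":0},{"slide":[0,95,70],"twist":0},{"slide":[0,130,80],"twist":0},{"slide":[0,130,80],"twist":0}]'
python3 -m jog '[{"slide":[0,0,0],"twist":0},{"slide":[0,0,0],"twist":0},{"slide":[0,0,0],"twist":0}]'
python3 look.py w6 && python3 meas.py w6 40
```

```text
t: 5.27
tool_pos: [512.8, -187.1, 130.6]
tool_rot: [-3.138, -0.002, 1.496]
force: [0.6, -0.4, 0.0]
opening: 50.0
gripper_force: 0.0
t: 5.68
tool_pos: [514.2, -178.3, 328.6]
tool_rot: [3.14, 0.002, 1.495]
force: [1.0, -0.6, -0.4]
opening: 50.0
gripper_force: 0.0
t: 6.1
tool_pos: [514.9, -42.1, 408.9]
tool_rot: [3.137, -0.003, 1.501]
force: [0.2, 0.7, -0.4]
opening: 50.1
gripper_force: 0.0
t: 6.35
tool_pos: [513.8, -47.8, 404.6]
tool_rot: [-3.14, 0.0, 1.496]
force: [0.0, 0.4, -0.2]
opening: 49.4
gripper_force: 0.0
6.35 [-0.23  0.12  1.39 -0.    1.63 -0.15] [513.8 -47.8 404.6] [-3.14   0.     1.496] 67.15497632389318 283.10380677112255 214.40245825251526 49.38314479420186
[[ 0.0000e+00  9.5000e-01  3.0000e-01  8.4320e+01]
 [ 1.0000e+00 -0.0000e+00  0.0000e+00 -1.1000e-01]
 [ 0.0000e+00  3.0000e-01 -9.5000e-01 -1.6265e+02]
 [ 0.0000e+00  0.0000e+00  0.0000e+00  1.0000e+00]]
blue L/R angle 0.077 0.071 x at y=0,150: [np.float32(474.4), np.float32(486.0)] [np.float32(579.0), np.float32(589.6)] y range [158.1   9.1]
railL 274 z 30.4 ang 0.074 x at 0,150 [np.float32(473.5), np.float32(484.5)] y 13.0 150.0
railR 316 z 30.3 ang 0.07 x at 0,150 [np.float32(581.1), np.float32(591.6)] y 5.0 149.0
housing [540.7 181.4] [  2.3 124.7] 85.67 ymin 176.9
lid px (266, 156, 54, 71) z 68.5
lid rect [525.  -85.1] [116.2  83.8] 85.75
x- [483.8 -85.5] ang 0.09
x+ [566.  -87.1] ang 0.075
back [ 528.2 -143.6] ang 0.074
front [525.2 -26.9] ang 0.075
```

The box is square to the lane within 0.01 rad, but 4.4 mm to the right of the centre line. I'll push diagonally, tool kept square, over the remaining run-in.

```bash
python3 -m jog '[{"slide":[1,-30,0],"twist":0},{"slide":[2,-65,0],"twist":0},{"slide":[3,-100,0],"twist":0},{"slide":[4,-127,-15],"twist":0},{"slide":[5,-127,-50],"twist":0}]'
python3 -m jog '[{"slide":[0,0,-40],"twist":0},{"slide":[0,0,-80],"twist":0},{"slide":[0,0,-120],"twist":0},{"slide":[0,0,-160],"twist":0},{"slide":[0,0,-200],"twist":0}]'
python3 -m jog '[{"slide":[0,0,-40],"twist":0},{"slide":[0,0,-80],"twist":0},{"slide":[0,0,-115],"twist":0},{"slide":[0,0,-130],"twist":0},{"slide":[0,0,-130],"twist":0}]'
python3 -m jog '[{"slide":[0.3,4,0],"twist":0},{"slide":[0.6,8,0],"twist":0},{"slide":[0.9,12,0],"twist":0},{"slide":[1.1,15,0],"twist":0},{"slide":[1.1,15,0],"twist":0}]'
```

```text
t: 6.82
tool_pos: [521.5, -181.1, 358.3]
tool_rot: [3.134, 0.006, 1.491]
force: [0.3, -0.3, 0.5]
opening: 50.4
gripper_force: 0.0
t: 7.23
tool_pos: [518.3, -174.8, 153.3]
tool_rot: [-3.141, -0.0, 1.495]
force: [0.1, 0.3, 0.6]
opening: 50.1
gripper_force: 0.0
t: 7.65
tool_pos: [515.4, -173.3, 21.1]
tool_rot: [-3.133, -0.003, 1.495]
force: [0.8, -0.3, -0.5]
opening: 50.1
gripper_force: 0.0
t: 8.07
tool_pos: [521.1, -158.2, 26.9]
tool_rot: [3.14, 0.001, 1.497]
force: [0.2, 0.5, -0.2]
opening: 50.1
gripper_force: 0.0
```

```bash
python3 -m jog '[{"slide":[0.2,3,0],"twist":0},{"slide":[0,6,0],"twist":0},{"slide":[-0.2,9,0],"twist":0},{"slide":[-0.4,12,0],"twist":0},{"slide":[-0.6,15,0],"twist":0}]'
python3 -m jog '[{"slide":[-0.2,3,0],"twist":0},{"slide":[-0.4,6,0],"twist":0},{"slide":[-0.6,9,0],"twist":0},{"slide":[-0.8,12,0],"twist":0},{"slide":[-1,15,0],"twist":0}]'
python3 -m jog '[{"slide":[0,0,0],"twist":0},{"slide":[0,0,0],"twist":0},{"slide":[0,0,0],"twist":0}]'
python3 look.py w7
cat > near.py <<'E'
import sys,pickle
from h import *
c,s=pickle.load(open(sys.argv[1]+".pkl","rb"));P=cloud(c,s);z=P[:,:,2]
b=((z>62)&(z<74)&(np.abs(P[:,:,0]-525)<75)).astype(np.uint8);b[295:]=0
b=cv2.morphologyEx(b,cv2.MORPH_OPEN,np.ones((5,5)))
for v in(20,80,140,200,260):
    u=np.where(b[v])[0]
    if len(u)<20: continue
    q=plane(c,[(u.min()-.5,v),(u.max()+.5,v)],68,s);m=q.mean(0)
    print(v,u.min(),u.max(),"width",np.round(q[1,0]-q[0,0],1),"mid",m[:2].round(1),"lane offset x",np.round(m[0]-526.75-.0735*m[1],1))
E
python3 near.py w5; python3 near.py w7
```

```text
t: 8.48
tool_pos: [520.1, -143.7, 25.9]
tool_rot: [3.141, 0.0, 1.497]
force: [0.1, -2.2, 2.7]
opening: 50.1
gripper_force: 1.3
t: 8.9
tool_pos: [518.7, -128.3, 25.6]
tool_rot: [-3.141, -0.0, 1.497]
force: [0.9, -2.9, 1.7]
opening: 50.2
gripper_force: 1.4
t: 9.15
tool_pos: [518.1, -128.0, 25.3]
tool_rot: [-3.14, -0.001, 1.497]
force: [0.6, -0.4, -0.1]
opening: 50.0
gripper_force: 0.0
9.15 [-0.37  0.53  1.84  0.    0.78 -0.3 ] [ 518.1 -128.    25.3] [-3.140e+00 -1.000e-03  1.497e+00] 67.15497632389318 283.10380677112255 214.40245825251526 50.01451210233258
[[ 0.0000e+00  9.5000e-01  3.0000e-01  8.4320e+01]
 [ 1.0000e+00 -0.0000e+00  0.0000e+00 -1.1000e-01]
 [ 0.0000e+00  3.0000e-01 -9.5000e-01 -1.6265e+02]
 [ 0.0000e+00  0.0000e+00  0.0000e+00  1.0000e+00]]
20 169 418 width 83.2 mid [527.8 -42.4] lane offset x 4.2
80 174 412 width 83.7 mid [526.5 -60.9] lane offset x 4.2
140 180 405 width 83.6 mid [525.  -81.4] lane offset x 4.2
200 186 398 width 83.4 mid [ 523.3 -104.4] lane offset x 4.2
260 192 391 width 83.3 mid [ 521.4 -130.2] lane offset x 4.2
20 155 405 width 83.4 mid [525.3 -14.1] lane offset x -0.4
80 162 399 width 83.2 mid [524.1 -32.6] lane offset x -0.3
140 168 393 width 83.5 mid [522.5 -53. ] lane offset x -0.3
200 174 387 width 83.7 mid [520.8 -75.9] lane offset x -0.4
260 181 381 width 83.6 mid [ 519.  -101.7] lane offset x -0.3
```

View pics/w7.png

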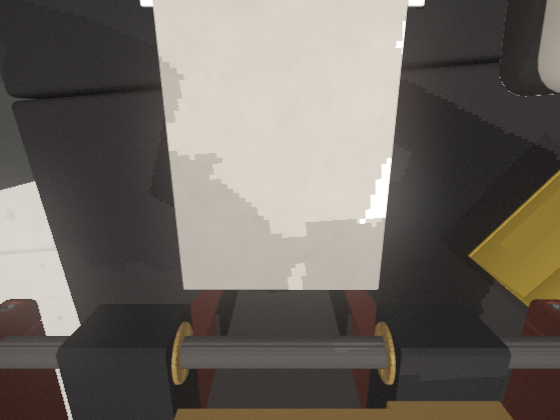

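The box is now 0.4 mm off the centre line and aligned, with the rail ends just ahead at row ~2. I'm pushing straight in.

```bash
python3 -m jog '[{"slide":[0.4,5,0],"twist":0},{"slide":[0.7,10,0],"twist":0},{"slide":[1.1,15,0],"twist":0},{"slide":[1.5,20,0],"twist":0},{"slide":[1.8,25,0],"twist":0}]'
python3 -m jog '[{"slide":[0.4,5,0],"twist":0},{"slide":[0.7,10,0],"twist":0},{"slide":[1.1,15,0],"twist":0},{"slide":[1.5,20,0],"twist":0},{"slide":[1.8,25,0],"twist":0}]'
python3 -m jog '[{"slide":[0,0,0],"twist":0},{"slide":[0,0,0],"twist":0},{"slide":[0,0,0],"twist":0}]'
python3 look.py w8 >/dev/null; python3 near.py w8
```

```text
t: 9.62
tool_pos: [520.5, -103.0, 25.6]
tool_rot: [-3.141, -0.0, 1.497]
force: [0.5, -0.8, -0.9]
opening: 50.1
gripper_force: 0.7
t: 10.03
tool_pos: [522.4, -78.1, 25.6]
tool_rot: [-3.142, -0.0, 1.497]
force: [0.2, -1.1, -0.7]
opening: 49.9
gripper_force: 0.7
t: 10.28
tool_pos: [522.4, -78.5, 25.7]
tool_rot: [-3.142, -0.0, 1.497]
force: [-0.2, -0.7, -0.4]
opening: 49.7
gripper_force: 0.0
20 154 404 width 83.6 mid [529.3  35.5] lane offset x -0.1
80 161 398 width 83.5 mid [528.  17.] lane offset x 0.0
140 167 392 width 83.7 mid [526.5  -3.5] lane offset x -0.0
200 174 386 width 83.5 mid [524.9 -26.5] lane offset x 0.1
260 180 379 width 83.4 mid [522.7 -52.3] lane offset x -0.2
```

```bash
python3 -m jog '[{"slide":[0.4,5,0],"twist":0},{"slide":[0.7,10,0],"twist":0},{"slide":[1.1,15,0],"twist":0},{"slide":[1.5,20,0],"twist":0},{"slide":[1.8,25,0],"twist":0}]'
python3 -m jog '[{"slide":[0.4,5,0],"twist":0},{"slide":[0.7,10,0],"twist":0},{"slide":[1.1,15,0],"twist":0},{"slide":[1.5,20,0],"twist":0},{"slide":[1.8,25,0],"twist":0}]'
python3 -m jog '[{"slide":[0.4,5,0],"twist":0},{"slide":[0.7,10,0],"twist":0},{"slide":[1.1,15,0],"twist":0},{"slide":[1.5,20,0],"twist":0},{"slide":[1.8,25,0],"twist":0}]'
python3 -m jog '[{"slide":[0.2,3,0],"twist":0},{"slide":[0.4,6,0],"twist":0},{"slide":[0.6,8,0],"twist":0},{"slide":[0.7,10,0],"twist":0},{"slide":[0.9,12,0],"twist":0}]'
python3 look.py w9 >/dev/null; python3 near.py w9
```

```text
t: 10.75
tool_pos: [524.3, -53.2, 25.7]
tool_rot: [3.141, 0.0, 1.497]
force: [-0.7, -1.5, 0.4]
opening: 50.0
gripper_force: 1.0
t: 11.17
tool_pos: [526.0, -28.2, 25.7]
tool_rot: [3.142, 0.0, 1.497]
force: [0.0, -2.5, 2.1]
opening: 49.9
gripper_force: 1.3
t: 11.58
tool_pos: [527.8, -3.2, 25.6]
tool_rot: [-3.142, 0.0, 1.497]
force: [-0.1, -2.7, 2.4]
opening: 50.1
gripper_force: 1.4
t: 12.0
tool_pos: [528.6, 8.4, 25.6]
tool_rot: [-3.141, 0.0, 1.497]
force: [-0.4, -2.4, 1.7]
opening: 50.1
gripper_force: 1.5
20 154 400 width 82.2 mid [534.9 122.5] lane offset x -0.9
80 160 397 width 83.4 mid [533.9 104. ] lane offset x -0.5
140 167 391 width 83.3 mid [532.5  83.5] lane offset x -0.4
200 173 385 width 83.5 mid [530.7  60.5] lane offset x -0.5
260 180 379 width 83.4 mid [528.9  34.6] lane offset x -0.4
```

```bash
python3 -m jog '[{"slide":[0.2,2,0],"twist":0},{"slide":[0.3,4,0],"twist":0},{"slide":[0.4,6,0],"twist":0},{"slide":[0.6,8,0],"twist":0},{"slide":[0.7,10,0],"twist":0}]'
python3 -m jog '[{"slide":[0.1,1,0],"twist":0},{"slide":[0.2,2,0],"twist":0},{"slide":[0.2,3,0],"twist":0},{"slide":[0.3,4,0],"twist":0},{"slide":[0.4,5,0],"twist":0}]'
```

```text
t: 12.47
tool_pos: [529.3, 18.5, 25.6]
tool_rot: [-3.141, -0.0, 1.497]
force: [0.2, -2.7, 1.2]
opening: 50.0
gripper_force: 1.2
t: 12.88
tool_pos: [529.7, 23.4, 25.6]
tool_rot: [-3.141, -0.0, 1.497]
force: [0.2, -2.8, 0.9]
opening: 50.3
gripper_force: 1.2
```

```bash
python3 -m jog '[{"slide":[0.1,1,0],"twist":0},{"slide":[0.2,2,0],"twist":0},{"slide":[0.2,3,0],"twist":0}]'
python3 -m jog '[{"slide":[0.1,1,0],"twist":0},{"slide":[0.2,2,0],"twist":0}]'
```

```text
t: 13.13
tool_pos: [530.0, 26.5, 25.6]
tool_rot: [-3.142, -0.0, 1.497]
force: [0.4, -1.0, 0.3]
opening: 50.0
gripper_force: 1.1
t: 13.3
tool_pos: [530.1, 28.5, 25.6]
tool_rot: [-3.141, -0.0, 1.497]
force: [-0.4, -2.9, 0.9]
opening: 49.9
gripper_force: 1.1
```

```bash
python3 -m jog '[{"slide":[0,0.7,0],"twist":0},{"slide":[0.1,1.4,0],"twist":0},{"slide":[0.1,1.4,0],"twist":0}]'
python3 -m jog '[{"slide":[0,0.7,0],"twist":0},{"slide":[0.1,1.4,0],"twist":0},{"slide":[0.1,1.4,0],"twist":0}]'
```

```text
t: 13.55
tool_pos: [530.2, 30.0, 25.6]
tool_rot: [-3.141, -0.0, 1.497]
force: [-0.8, -1.7, 0.7]
opening: 50.1
gripper_force: 0.5
t: 13.8
tool_pos: [530.3, 30.1, 25.6]
tool_rot: [-3.141, 0.002, 1.498]
force: [-0.1, -7.4, -0.1]
opening: 50.4
gripper_force: 3.8
```

The force rose to 7.4 N with no further advance, so the box is on the stop. I'm drawing back and checking.

```bash
python3 -m jog '[{"slide":[-0.2,-3,0],"twist":0},{"slide":[-0.7,-10,0],"twist":0},{"slide":[-2.2,-30,0],"twist":0},{"slide":[-3.7,-50,10],"twist":0},{"slide":[-5.2,-70,35],"twist":0}]'
python3 -m jog '[{"slide":[0,0,40],"twist":0},{"slide":[0,0,80],"twist":0},{"slide":[0,0,120],"twist":0},{"slide":[0,0,160],"twist":0},{"slide":[0,0,200],"twist":0}]' 
python3 -m jog '[{"slide":[0,20,20],"twist":0},{"slide":[0,40,40],"twist":0},{"slide":[0,40,40],"twist":0},{"slide":[0,40,40],"twist":0},{"slide":[0,40,40],"twist":0}]' 
python3 look.py w10; python3 meas.py w10 158
```

```text
t: 14.22
tool_pos: [522.5, -39.0, 58.5]
tool_rot: [-3.136, -0.001, 1.497]
force: [0.6, 0.1, -0.2]
opening: 50.4
gripper_force: 0.0
t: 14.63
tool_pos: [524.5, -38.9, 262.7]
tool_rot: [-3.141, -0.001, 1.496]
force: [2.4, 0.2, -1.0]
opening: 50.3
gripper_force: 0.0
t: 15.05
tool_pos: [524.4, 0.8, 299.5]
tool_rot: [-3.14, 0.0, 1.497]
force: [0.2, 0.5, -0.4]
opening: 49.8
gripper_force: 0.0
15.05 [-0.13  0.19  1.56 -0.    1.4  -0.06] [524.4   0.8 299.5] [-3.14   0.     1.497] 67.15497632389318 283.10380677112255 214.40245825251526 49.750917297004484
[[ 0.0000e+00  9.5000e-01  3.0000e-01  8.4320e+01]
 [ 1.0000e+00 -0.0000e+00  0.0000e+00 -1.1000e-01]
 [ 0.0000e+00  3.0000e-01 -9.5000e-01 -1.6265e+02]
 [ 0.0000e+00  0.0000e+00  0.0000e+00  1.0000e+00]]
blue L/R angle 0.105 0.038 x at y=0,150: [np.float32(473.7), np.float32(489.6)] [np.float32(578.6), np.float32(584.3)] y range [32.2  7.6]
railL 411 z 30.2 ang 0.073 x at 0,150 [np.float32(473.5), np.float32(484.5)] y 13.0 150.0
railR 471 z 30.1 ang 0.072 x at 0,150 [np.float32(580.8), np.float32(591.6)] y 5.0 150.0
housing [538.5 158.7] [ 82.8 129.5] 85.67 ymin 120.1
lid px (249, 45, 75, 106) z 68.6
lid rect [533.9 100.4] [115.6  83.9] 85.83
x- [492.5 101.8] ang 0.072
x+ [575.5 101.7] ang 0.07
back [530.6  42.7] ang 0.073
front [532.9 157.3] ang 0.01
```

View pics/w10.png

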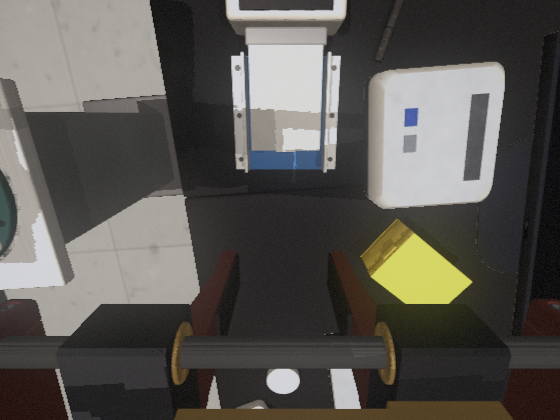

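The picture shows the lid centred between the rails (columns 249–324), meeting the stop block at row 45, in line with the lane and with even gaps on both sides. The gripper is clear, so I'm handing in.

```bash
python3 -c "
from plant import env
print(env.job_done())"
```

```text
the job is handed in; nothing more can be done
None
```

I pushed the orange box in until the force rose and it stopped advancing; it measured within about 1 mm of the centre line and in line with the lane, the gripper drew clear, and I handed the job in at about 15 s (no verdict was shown).

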